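# Find the full coin canister by weight and clamp it in the coin board

### The job

One of the three look-alike closed canisters is full of coins and the other two are nearly empty: find the full one by feeling its weight, and set any other that you lift back upright where it stood. Stand the full one upright in the lane of the wooden coin board between the slide and the end stop, let go of it, then push the slide along until you feel the canister come up against the stop, without ramming it, and leave it held there between slide and stop. Leave everything else on the shelf undisturbed.

Things in the scene. Friction and masses are not known exactly. Their poses are not given: they have to be found in the camera images.
- tin_1: one of three look-alike closed round steel canisters, 46 mm in diameter, 80 mm tall, standing upright on the shelf; origin at the centre of its underside, z up. Exactly one of the three (any of them) is full and weighs 0.55 to 0.70 kg; the two others weigh 0.20 to 0.27 kg. Nothing on the outside tells which. The coins inside may shift by 1 to 2 mm. A tall bystander stands with its axis 64 to 70 mm from this canister's axis, in its local +x direction: the crimper.
- tin_2: one of three look-alike closed round steel canisters, 46 mm in diameter, 80 mm tall, standing upright on the shelf; origin at the centre of its underside, z up. Exactly one of the three (any of them) is full and weighs 0.55 to 0.70 kg; the two others weigh 0.20 to 0.27 kg. Nothing on the outside tells which. The coins inside may shift by 1 to 2 mm. A tall bystander stands with its axis 64 to 70 mm from this canister's axis, in its local +x direction: the steel cup.
- tin_3: one of three look-alike closed round steel canisters, 46 mm in diameter, 80 mm tall, standing upright on the shelf; origin at the centre of its underside, z up. Exactly one of the three (any of them) is full and weighs 0.55 to 0.70 kg; the two others weigh 0.20 to 0.27 kg. Nothing on the outside tells which. The coins inside may shift by 1 to 2 mm. A tall bystander stands with its axis 64 to 70 mm from this canister's axis, in its local +x direction: the white pot.
- board: fixed wooden coin board, 300 x 120 mm bed, 24 mm thick, lying flat; origin at the centre of its underside, z up, x along the lane in the direction in which the slide pushes, y across. The lane is the strip of bed (top at z = 24 mm) between two dark rails along x, each 12 mm wide and 14 mm high above the bed, with 60 mm clear between them. The slide stands at the -x end, the end stop towards the +x end.
- slide (a joint): travel of the slide along the board's +x, in m, 0 (fully back) to 0.165; it starts somewhere from 0 to 0.025. It moves against about 2 N of friction and stays where it is left.
- slide_knob (a point): on the slide's upright square wooden knob (20 x 20 mm, sides along and across the lane), on its axis at the top end, 101 mm above the shelf. The knob rises 40 mm out of the slide's block (40 mm along the lane, 56 mm across, top of the block 61 mm above the shelf), centred on it.
- slide_face (a point): middle of the slide's front (pushing) face, at its lower edge 1 mm above the bed; the face is 56 mm wide and 36 mm high.
- stop_face (a point): middle of the fixed end stop's face towards the slide, at the level of the bed (24 mm above the shelf); the stop is a block across the lane, 58 mm wide, 50 mm high above the bed and 28 mm thick (towards +x).
- crimper: bystander: loose copper coin wrapper crimper, standing like a spool, 48 mm across, 92 mm tall, 0.3 kg; origin at the centre of its underside
- cup: bystander: loose steel coin cup, 52 mm across the rim, 85 mm tall, 0.18 kg; origin at the centre of its underside
- pot: bystander: loose white glazed moistener pot, 48 mm across, 70 mm tall; origin at the centre of its underside
- saucer: bystander: loose pale green jadeite saucer, 116 mm across, 16 mm high; origin at the centre of its underside
- guard: bystander: loose white rubber thumb guard, 22 mm across, 30 mm tall, standing; origin at the centre of its underside
- washer_1: bystander: loose nickel washer lying flat, 44 mm across, 20 mm hole, 4 mm thick; origin at the centre of its underside
- washer_2: bystander: loose nickel washer lying flat, 44 mm across, 20 mm hole, 4 mm thick; origin at the centre of its underside
- washer_3: bystander: loose nickel washer lying flat, 44 mm across, 20 mm hole, 4 mm thick; origin at the centre of its underside, lies in the saucer
Not all that is in view belongs to the job. Leave any blue or purple look-alike of the tin_3 alone.

How it is judged (in metres and radians):
On the way:
1. the full canister stands upright on the board's lane, let go (((z of tin_1 in the frame of board between 0.021 and 0.028 m and y of tin_1 in the frame of board between -0.012 and 0.012 m and x of tin_1 in the frame of board between -0.07 and 0.1 m and angle between tin_1's own z axis and vertical below 0.1 rad and contact force between tin_1 and board above 3.7 N and contact force between tin_1 and the fingers below 0.1 N) or (z of tin_2 in the frame of board between 0.021 and 0.028 m and y of tin_2 in the frame of board between -0.012 and 0.012 m and x of tin_2 in the frame of board between -0.07 and 0.1 m and angle between tin_2's own z axis and vertical below 0.1 rad and contact force between tin_2 and board above 3.7 N and contact force between tin_2 and the fingers below 0.1 N) or (z of tin_3 in the frame of board between 0.021 and 0.028 m and y of tin_3 in the frame of board between -0.012 and 0.012 m and x of tin_3 in the frame of board between -0.07 and 0.1 m and angle between tin_3's own z axis and vertical below 0.1 rad and contact force between tin_3 and board above 3.7 N and contact force between tin_3 and the fingers below 0.1 N))), for 0.2 s.
At the end, for the whole second after the job is handed in: The full canister (over 3.7 N on the bed) stands upright (0.1 rad), at rest in the lane, its axis within 27 mm of the middle of the stop's face and 29 mm of the slide's (touching is 23 mm); the two others stand upright within 40 mm of where they began (((z of tin_1 in the frame of board between 0.021 and 0.028 m and y of tin_1 in the frame of board between -0.012 and 0.012 m and x of tin_1 in the frame of board between -0.07 and 0.1 m and angle between tin_1's own z axis and vertical below 0.1 rad and contact force between tin_1 and board above 3.7 N and horizontal distance between tin_1 and stop_face below 0.027 m and horizontal distance between tin_1 and slide_face below 0.029 m and linear speed of tin_1 below 0.02 m/s) or (z of tin_2 in the frame of board between 0.021 and 0.028 m and y of tin_2 in the frame of board between -0.012 and 0.012 m and x of tin_2 in the frame of board between -0.07 and 0.1 m and angle between tin_2's own z axis and vertical below 0.1 rad and contact force between tin_2 and board above 3.7 N and horizontal distance between tin_2 and stop_face below 0.027 m and horizontal distance between tin_2 and slide_face below 0.029 m and linear speed of tin_2 below 0.02 m/s) or (z of tin_3 in the frame of board between 0.021 and 0.028 m and y of tin_3 in the frame of board between -0.012 and 0.012 m and x of tin_3 in the frame of board between -0.07 and 0.1 m and angle between tin_3's own z axis and vertical below 0.1 rad and contact force between tin_3 and board above 3.7 N and horizontal distance between tin_3 and stop_face below 0.027 m and horizontal distance between tin_3 and slide_face below 0.029 m and linear speed of tin_3 below 0.02 m/s)) and ((z of tin_1 in the frame of board between 0.021 and 0.028 m and y of tin_1 in the frame of board between -0.012 and 0.012 m and x of tin_1 in the frame of board between -0.07 and 0.1 m and angle between tin_1's own z axis and vertical below 0.1 rad and contact force between tin_1 and board above 3.7 N and horizontal distance between tin_1 and stop_face below 0.027 m and horizontal distance between tin_1 and slide_face below 0.029 m and linear speed of tin_1 below 0.02 m/s) or (distance of tin_1 from where it was at the start of the episode below 0.04 m and angle between tin_1's own z axis and vertical below 0.1 rad)) and ((z of tin_2 in the frame of board between 0.021 and 0.028 m and y of tin_2 in the frame of board between -0.012 and 0.012 m and x of tin_2 in the frame of board between -0.07 and 0.1 m and angle between tin_2's own z axis and vertical below 0.1 rad and contact force between tin_2 and board above 3.7 N and horizontal distance between tin_2 and stop_face below 0.027 m and horizontal distance between tin_2 and slide_face below 0.029 m and linear speed of tin_2 below 0.02 m/s) or (distance of tin_2 from where it was at the start of the episode below 0.04 m and angle between tin_2's own z axis and vertical below 0.1 rad)) and ((z of tin_3 in the frame of board between 0.021 and 0.028 m and y of tin_3 in the frame of board between -0.012 and 0.012 m and x of tin_3 in the frame of board between -0.07 and 0.1 m and angle between tin_3's own z axis and vertical below 0.1 rad and contact force between tin_3 and board above 3.7 N and horizontal distance between tin_3 and stop_face below 0.027 m and horizontal distance between tin_3 and slide_face below 0.029 m and linear speed of tin_3 below 0.02 m/s) or (distance of tin_3 from where it was at the start of the episode below 0.04 m and angle between tin_3's own z axis and vertical below 0.1 rad))).
It fails at once if a canister is rammed against the stop (over 60 N) (contact force between any of tin_1, tin_2, tin_3 and stop above 60 N).
It fails at once if a canister is tipped over (angle between any of tin_1, tin_2, tin_3's own z axis and vertical above 1 rad).
It fails at once if a bystander is moved more than 30 mm or knocked over (distance of any of crimper, cup, pot, saucer, washer_1, washer_2, washer_3, guard from where it was at the start of the episode above 0.03 m or angle between any of crimper, cup, pot, saucer, washer_1, washer_2, washer_3, guard's own z axis and vertical above 0.6 rad).
It also fails if it takes over 70 s, if anything falls off the work surface, if the arm or the gripper's body presses on something with over 40 N, if the wrist force passes 120 N, or if a joint passes its speed limit or range.

### The arm

A 6-joint arm with a two-finger parallel gripper is mounted at the origin on the work surface. World frame = base frame: x ahead of the robot, y to its left, z up, the work surface at z = 0. Lengths are in mm, angles in degrees, forces in N, time in s.
With the tool pointing down it reaches from about 300 to 850 mm from the base axis. Payload 4.2 kg.
Tool frame: the origin (TCP) lies midway between the tips of the shut fingers; the grasp point (between the pads) lies 19 mm behind it; x points along the fingers, z is the direction in which the jaws open and shut, and the axes are right-handed (so a half turn about x gives the same grasp; the last joint's range is limited). The gripper opens to 91 mm and grips with 3 to 60 N. Pads are 32 mm wide; open, the fingers measure 118 mm over their backs; the gripper's body (76 mm by 178 mm) begins 60 mm behind the grasp point.
Start: joints at [-68.297, 18.312, 89.639, -0, 72.044, -1.146], TCP at [223.284, -529.894, 213.976] pointing down, gripper open.
Joint ranges: [-177.97, 177.97], [-48.28, 115.42], [12.27, 149.76], [-77.06, 257.06], [2.81, 150.46], [-146.56, 146.56]. Speed limits (degrees/s): [147.25, 147.25, 180, 180, 180, 180].

### API

Orientations are given as [roll, pitch, yaw] about the fixed x, y, z axes, in that order (R = Rz(yaw) Ry(pitch) Rx(roll)).
In Python, from workcell import env gives the robot as it stands.
- The arm moves only by the tool send_rows, never from a script. Its argument "commands" is a list that holds one entry, the list of rows, each a list of 6 numbers: the shift along the tool's x, y, z normalised to -1 to 1, where 1 is 0.1 m, then the turn, a rotation vector about the tool's x, y, z normalised to -1 to 1, where 1 is 2 pi rad. In form: [[[x, y, z, wx, wy, wz], ...]]. A call has 1 to 20 rows; each row is the pose to reach, as a shift and turn from the pose commanded when the call began, along the tool's axes at that moment, turning the shorter way round; what a row does not reach only later rows make up. A row lasts 1/8 s, in which the tool goes at most 62.5 mm and 10.7 degrees, less where a joint would pass 70% of its speed; a pose out of reach is approached as far as the arm can. A call with a number of a shift or a turn outside -1 to 1 is refused whole. A call with a gripper value outside its range is refused whole. "jaw" is the closure, from -1 (fully open) to 1 (shut), so that 0 is half open, set as the call begins (left out, the last holds). The fingers move at their own pace and stop on an object; "force" is the grip in N (left out, the last holds). Time passes only in rows, so rows that repeat a pose let the fingers close. It gives the time, the measured TCP pose, the force and the opening at its end, in the units of the state.
- env.state(): the state, without advancing time (a new reading comes with each control period).
- env.grab_frame(name): name is "scene" or "top" or "wrist"; returns (picture, depth): 480x640x3 uint8, red, green, blue; 480x640 float32, mm along the optical axis (not along the pixel's ray), 0 where there is no reading.
- env.get_calibration(name): a dict with "mtx" (3x3 intrinsics, pixels), "dist_coeffs" ([k1, k2, p1, p2, k3] as OpenCV has them; the pictures are not rectified), "camera_from_world" (4x4, takes a point from world to camera coordinates). Camera axes: x right, y up, looking along -z (the intrinsics and any distortion apply to the point x, -y, -z); pixel columns grow to the right and rows downward; lengths in mm; the calibration is good to about 2 mm. A picture is of the moment at which its call begins: read the wrist's pose just before it. get_calibration takes no time and is no camera call; for the wrist camera it gives the pose at the moment of the call.
- env.job_done(): hands the job in, once; it reports no verdict.
The state is a dict: "time_s": time; "qpos": joint angles; "qvel": joint speeds; "effort": joint torques, N m; "ee_pos": TCP position; "ee_rot": TCP orientation; "force": force on the tool from outside, world axes, zero at the start; "torque": the same for the moment, N m; "gripper_width": finger opening in mm.
Only numpy, scipy, OpenCV 4.12 (cv2) and the standard library are available. Lean on these libraries where they do the work, as an engineer would, in place of code of your own. Each camera call takes 0.05 s, during which the arm holds its last target.

## Working session

There is one attempt and no reset: what is moved stays moved. The work goes in short steps, Python scripts to look and compute and a tool call to move; the robot and the scene stay as the last step left them, time stands still between calls to the robot, and variables do not carry over. Pictures are saved under pics/ and viewed, and the job is handed in when it is done.

Besides the shell and the picture viewer there is one more tool, called after "Request:" as name(argument=value, ...) on one line, values as JSON. send_rows: Moves the arm, as the interface text tells. Its arguments: {"type":"object","properties":{"commands":{"type":"array","items":{"type":"array","items":{"type":"array","items":{"type":"number","minimum":-1,"maximum":1}}}},"jaw":{"type":"number"},"force":{"type":"number"}},"required":["commands"]}

```bash
ls; mkdir -p pics; cat > h.py <<'E'
import numpy as np, cv2
from workcell import env
from scipy.spatial.transform import Rotation as R
def grab(name,save=None):
    c=env.get_calibration(name); p,d=env.grab_frame(name)
    np.savez('last_%s.npz'%name,p=p,d=d,m=c['mtx'],k=c['dist_coeffs'],T=c['camera_from_world'])
    if save: cv2.imwrite('pics/'+save,p[:,:,::-1])
def ray(name,u,v):
    c=np.load('last_%s.npz'%name)
    q=cv2.undistortPoints(np.array([[[u,v]]],float),c['m'],c['k'])[0,0]
    T=c['T']; o=-T[:3,:3].T@T[:3,3]; d=T[:3,:3].T@np.array([q[0],-q[1],-1]); return o,d,c
def atz(name,u,v,z):
    o,d,c=ray(name,u,v); return o+d*(z-o[2])/d[2]
def dep(name,u,v):
    o,d,c=ray(name,u,v); return o+d*c['d'][int(v),int(u)]
def proj(name,P):
    c=np.load('last_%s.npz'%name); T=c['T']; q=np.atleast_2d(P)@T[:3,:3].T+T[:3,3]
    q=q*[1,-1,-1]; return cv2.projectPoints(q,np.zeros(3),np.zeros(3),c['m'],c['k'])[0][:,0]
def cloud(name):
    c=np.load('last_%s.npz'%name); H,W=c['d'].shape
    uv=np.stack(np.meshgrid(np.arange(W),np.arange(H)),-1).reshape(-1,1,2).astype(float)
    q=cv2.undistortPoints(uv,c['m'],c['k'])[:,0]; T=c['T']
    o=-T[:3,:3].T@T[:3,3]; D=np.c_[q[:,0],-q[:,1],-np.ones(len(q))]*c['d'].reshape(-1,1)
    return (D@T[:3,:3]+o).reshape(H,W,3)
E
python3 - <<'E'
from h import *
for n in('scene','top'): grab(n,n+'0.png')
s=env.state(); print(s)
E
```

```text
pics
{'time_s': 0.1, 'qpos': array([-6.82948213e+01,  1.83481752e+01,  8.96979791e+01,  7.09274267e-04,
        7.20448387e+01, -1.14483656e+00]), 'qvel': array([-0.01687079, -0.15104236, -0.21633753, -0.0297984 ,  0.10973914,
       -0.03108514]), 'effort': array([ 2.55580680e-04, -4.13330019e+01, -2.32508826e+01,  7.28879124e-02,
        4.21983493e-02, -5.21979541e-05]), 'ee_pos': array([ 223.1339279 , -529.45731921,  213.21212195]), 'ee_rot': array([178.43053074,  89.90900447, 111.28032677]), 'force': array([ 0.02351873, -0.13257798,  0.06076284]), 'torque': array([-1.61628064e-03, -3.86012318e-03, -6.49716308e-05]), 'gripper_width': 91.18554218067202}
```

View pics/scene0.png

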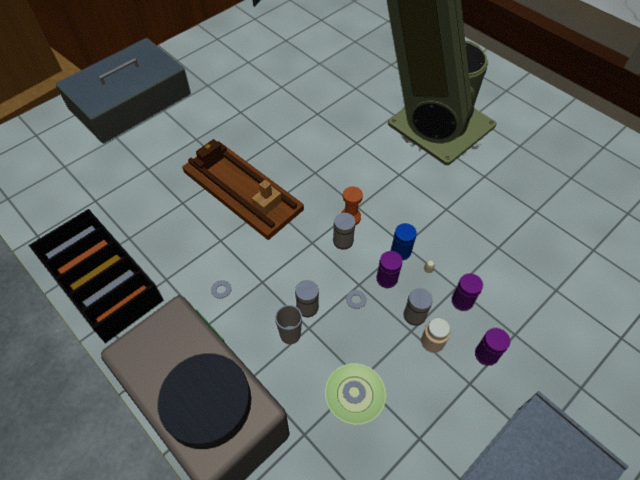

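View pics/top0.png

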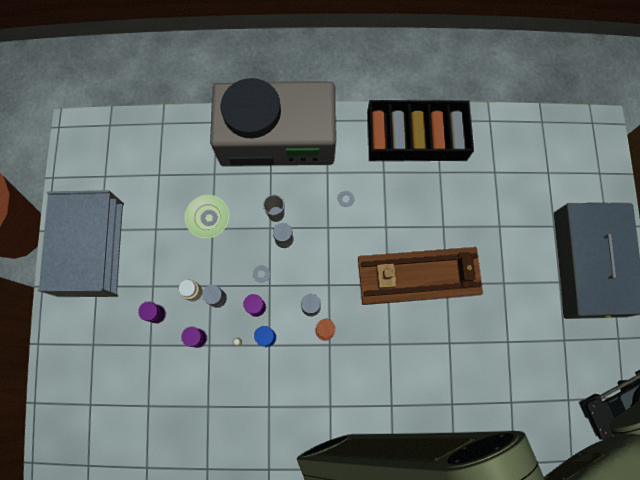

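The top view shows the grey tins at about (311,304), (283,233) and (213,295). The neighbours are the crimper at (325,329), cup at (274,206) and pot at (189,289). The board spans (360..482, 248..304), with the slide at its left end.

```bash
python3 - <<'E'
from h import *
C=cloud('top');im=np.load('last_top.npz')['p']
pix=dict(tinA=(311,302),tinB=(283,231),tinC=(213,294),crimper=(325,328),cup=(274,204),pot=(189,288),blue=(264,335),purp1=(254,304),purp2=(193,336),purp3=(151,311),guard=(237,341),w1=(261,273),w2=(346,199),saucer=(207,216),knob=(388,270),stop=(467,268))
for n,(u,v) in pix.items():
    S=C[v-14:v+15,u-14:u+15].reshape(-1,3); 
    z0=C[v,u][2]; zt=np.percentile(S[:,2],98)
    T=S[S[:,2]>zt-5]
    print(n,C[v,u].round(1),'top z',zt.round(1),'mid',((T.max(0)+T.min(0))/2).round(1)[:2],'ext',np.ptp(T,axis=0).round(0)[:2],len(T))
for uv in [(360,258),(363,304),(477,249),(482,294)]: print(uv,atz('top',*uv,24).round(1))
print(proj('top',[[0,0,0],[500,0,0]]))
big=cv2.resize(im[235:315,345:495],None,fx=5,fy=5,interpolation=cv2.INTER_CUBIC); cv2.imwrite('pics/bt.png',big[:,:,::-1])
ims=np.load('last_scene.npz')['p']
big=cv2.resize(ims[130:245,170:315],None,fx=5,fy=5,interpolation=cv2.INTER_CUBIC); cv2.imwrite('pics/bs.png',big[:,:,::-1])
E
```

```text
tinA [451.4  80.1  79.1] top z 84.2 mid [386.2  81.3] ext [168.  44.] 190
tinB [621.4 145.8  81.2] top z 84.1 mid [471.8 119.2] ext [339. 101.] 172
tinC [471.5 309.7  78.9] top z 84.1 mid [397.3 202.1] ext [190. 267.] 171
crimper [390.2  48.4  89.3] top z 95.9 mid [390.   48.4] ext [41. 41.] 201
cup [708.1 172.9  17.1] top z 87.3 mid [507.6 131.4] ext [411. 125.] 74
pot [487.5 369.8  67.8] top z 79.1 mid [400.3 226.8] ext [196. 316.] 34
blue [375.7 188.9  78.8] top z 84.1 mid [349.3 140.4] ext [ 94. 143.] 208
purp1 [447.1 212.4  82.6] top z 84.4 mid [386.4 152.5] ext [168. 167.] 179
purp2 [373.7 354.5  76.9] top z 84.7 mid [349.4 224.3] ext [ 94. 311.] 167
purp3 [431.5 455.7  80.2] top z 84.1 mid [378.7 277.9] ext [153. 418.] 183
guard [364.6 259.   24.3] top z 26.0 mid [337.1 168.7] ext [ 70. 200.] 34
w1 [ 5.342e+02  2.053e+02 -3.000e-01] top z 8.3 mid [435.7 154.4] ext [267. 171.] 196
w2 [724.8 -10.5   1. ] top z 8.5 mid [532.  11.] ext [460. 116.] 151
saucer [681.6 345.    5.9] top z 14.9 mid [509.9 225.1] ext [415. 313.] 261
knob [521.2 -98.4 103.3] top z 102.5 mid [414.4 -20.6] ext [224. 179.] 69
stop [ 527.9 -289.8   81.9] top z 79.0 mid [ 430.3 -120.5] ext [256. 379.] 142
(360, 258) [565.7 -40.7  24. ]
(363, 304) [451.9 -45.4  24. ]
(477, 249) [ 586.1 -334.6   24. ]
(482, 294) [ 472.9 -339.8   24. ]
[[346.51572124 495.1261716 ]
 [343.47598375 285.95687051]]
```

View pics/bt.png

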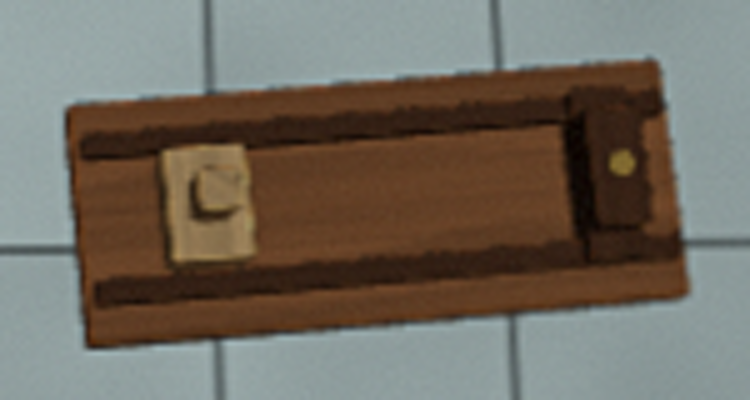

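View pics/bs.png

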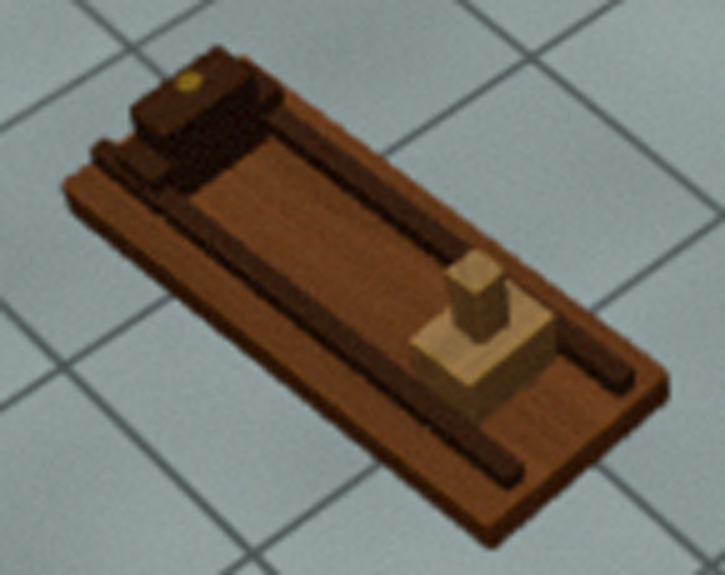

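```bash
python3 - <<'E'
from h import *
C=cloud('top');P=C.reshape(-1,3)
c0=dict(tinA=(451,80,80),tinB=(621,146,80),tinC=(471,310,80),crimper=(390,48,92),cup=(700,165,85),pot=(487,370,70),guard=(364,259,30),blue=(376,189,80),purp1=(447,212,80),purp2=(374,354,80),purp3=(432,456,80))
for n,(x,y,z) in c0.items():
    m=(abs(P[:,0]-x)<32)&(abs(P[:,1]-y)<32)&(abs(P[:,2]-z)<8); T=P[m]
    print(n,len(T),((T[:,:2].max(0)+T[:,:2].min(0))/2).round(1),T.mean(0).round(1),np.ptp(T,axis=0).round(0))
co=[atz('top',345+a/5,235+b/5,24)[:2] for a,b in [(68,105),(88,347),(690,297),(657,60)]]
co=np.array(co);print(co.round(1)); print('ctr',co.mean(0)); 
print([np.linalg.norm(co[i]-co[(i+1)%4]).round(1) for i in range(4)])
d=(co[2]+co[3]-co[0]-co[1]);print('yaw',np.degrees(np.arctan2(d[1],d[0])))
cs=np.array([atz('scene',170+a/5,130+b/5,24)[:2] for a,b in [(492,540),(667,377),(222,48),(68,185)]])
# order: near corners
print(cs.round(1),cs.mean(0))
for n,(u,v) in dict(t1=(344,218),t2=(308,288),t3=(420,297)).items(): print(n,atz('scene',u,v,80).round(1))
kt=atz('top',345+218/5,235+187/5,101);print('knob',kt)
print('knob sc',atz('scene',170+475/5,130+268/5,101))
ims=np.load('last_scene.npz')['p']
big=cv2.resize(ims[180:380,260:520],None,fx=3,fy=3,interpolation=cv2.INTER_CUBIC); cv2.imwrite('pics/cs.png',big[:,:,::-1])
im=np.load('last_top.npz')['p']
big=cv2.resize(im[190:350,130:340],None,fx=3.7,fy=3.7,interpolation=cv2.INTER_CUBIC); cv2.imwrite('pics/ct.png',big[:,:,::-1])
E
```

```text
tinA 305 [448.1  81.4] [448.7  81.6  79.7] [44. 44. 16.]
tinB 291 [620.5 148.5] [619.7 147.8  79.7] [46. 44. 14.]
tinC 308 [471.1 313.5] [470.8 313.7  79.5] [45. 46. 14.]
crimper 290 [390.2  47.3] [390.3  47.6  92. ] [41. 44. 16.]
cup 91 [690.7 169. ] [695.  170.1  83.2] [44. 51. 13.]
pot 227 [487.3 374.5] [487.1 374.2  69.4] [39. 39. 15.]
guard 31 [364.6 261.1] [363.8 261.   26.6] [15. 15. 10.]
blue 318 [374.7 189.9] [374.1 189.9  80. ] [44. 44. 14.]
purp1 304 [448.7 216.4] [448.3 215.4  79.9] [45. 45. 14.]
purp2 325 [373.6 359.3] [373.6 359.   79.8] [46. 48. 16.]
purp3 312 [433.2 465.1] [432.8 463.8  79.5] [45. 46. 15.]
[[ 570.7  -37.4]
 [ 450.9  -44.4]
 [ 471.8 -342.3]
 [ 591.2 -333.5]]
ctr [ 521.17604804 -189.39087566]
[np.float64(120.0), np.float64(298.6), np.float64(119.7), np.float64(296.8)]
yaw -86.00997428835524
[[ 575.8  -24.9]
 [ 457.8  -38.6]
 [ 481.1 -346.9]
 [ 591.5 -324.9]] [ 526.54701952 -183.82117538]
t1 [445.2  78.2  80. ]
t2 [616.9 149.9  80. ]
t3 [471.5 313.3  80. ]
knob [515.92548896 -99.85966964 101.        ]
knob sc [517.22954098 -96.35596902 101.        ]
```

View pics/cs.png

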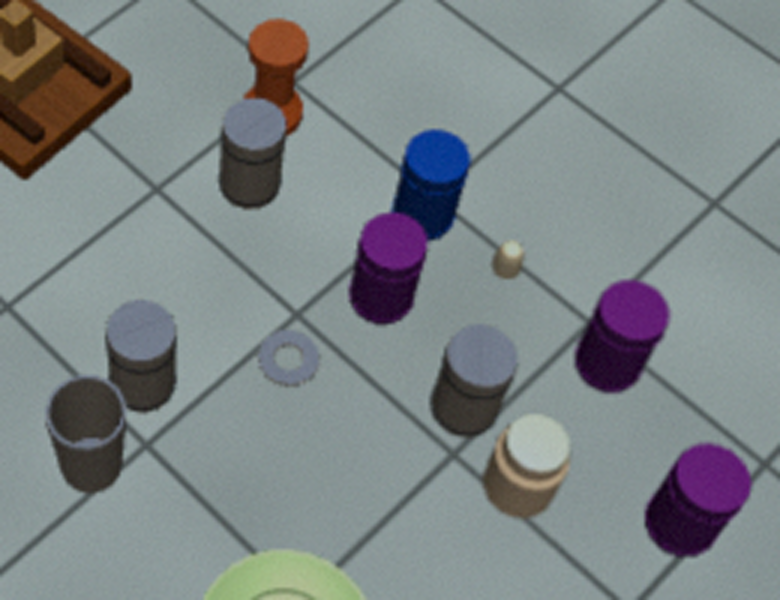

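View pics/ct.png

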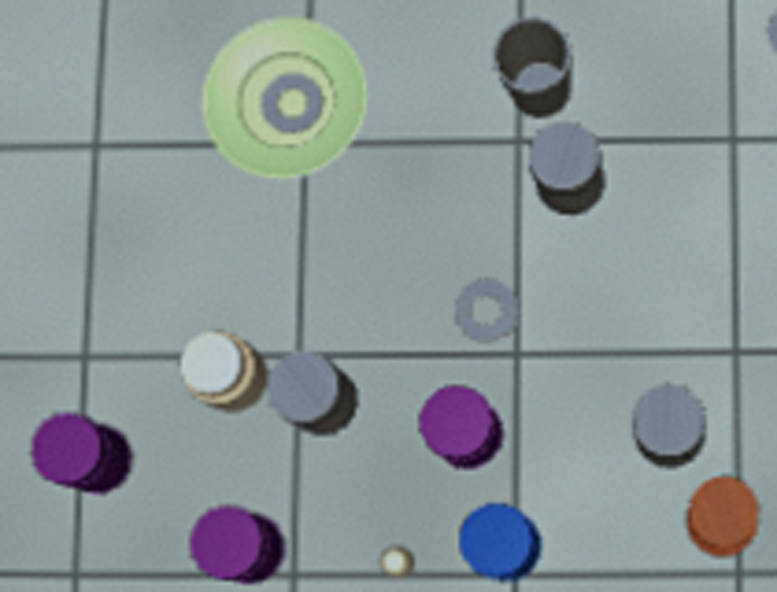

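```bash
cat >> h.py <<'E'
def plan(p,jawyaw):
    """row to TCP p pointing down with jaw axis along yaw (deg); picks half turn with small q6"""
    s=env.state(); R0=R.from_euler('xyz',s['ee_rot'],degrees=True).as_matrix()
    p0=s['ee_pos']; best=None
    for a in (jawyaw,jawyaw+180):
        z=np.array([np.cos(np.radians(a)),np.sin(np.radians(a)),0]); x=np.array([0,0,-1.]); y=np.cross(z,x)
        Rt=np.c_[x,y,z]; w=R.from_matrix(R0.T@Rt).as_rotvec()
        # future q6 estimate
        dq1=np.degrees(np.arctan2(p[1],p[0]))-s['qpos'][0]
        zz=R0[:,2]; da=(a-np.degrees(np.arctan2(zz[1],zz[0]))+180)%360-180
        q6=s['qpos'][5]-da+dq1; q6=(q6+180)%360-180
        if best is None or abs(q6)<abs(best[1]): best=(w,q6)
    w,q6=best; sh=R0.T@(np.array(p)-p0)
    print('row',(sh/100).round(4).tolist(),(w/2/np.pi).round(4).tolist(),'q6est',q6.round(0),'turn',np.degrees(np.linalg.norm(w)).round(1))
    print('tool axes world:',R0.round(2).tolist())
E
python3 - <<'E'
from h import *
s=env.state();plan([448,81,230],np.degrees(np.arctan2(34,58))+90)
E
```

```text
row [-0.1601, 4.4427, -4.7526] [-0.0209, -0.0003, -0.0] q6est 70.0 turn 7.5
tool axes world: [[-0.0, 0.92, 0.39], [0.0, 0.39, -0.92], [-1.0, 0.0, -0.0]]
```

Request:
send_rows(commands=[[[-0.05,0.45,-0.28,0,0,0],[-0.1,0.88,-0.56,0,0,0]]])

```text
time_s: 0.35
ee_pos: [282.9, -443.0, 223.4]
ee_rot: [173.6, 89.9, 106.4]
force: [0.0, 0.3, 0.5]
gripper_width: 91.2
```

Request:
send_rows(commands=[[[0,0.45,-0.28,0,0,0],[0,0.88,-0.56,0,0,0]]])

```text
time_s: 0.6
ee_pos: [342.6, -356.8, 223.7]
ee_rot: [163.3, 90.0, 96.1]
force: [0.6, -0.2, 0.0]
gripper_width: 91.3
```

Request:
send_rows(commands=[[[0,0.45,-0.28,0,0,0],[0,0.88,-0.56,0,0,0],[0,0.88,-0.56,0,0,0],[0,0.88,-0.56,0,0,0]]])

```text
time_s: 1.1
ee_pos: [401.0, -272.8, 223.7]
ee_rot: [-91.3, 90.0, -158.4]
force: [0.3, -0.6, 0.8]
gripper_width: 91.2
```

```bash
python3 - <<'E'
from h import *
s=env.state();print(s['ee_pos'],s['qpos'],s['time_s'])
grab('wrist','w1.png')
T=np.load('last_wrist.npz')['T'];print((-T[:3,:3].T@T[:3,3]).round(0),-T[2,:3])
E
```

```text
[ 401.01723744 -272.76606901  223.71856114] [-3.55531720e+01  9.80894496e+00  9.98574130e+01 -4.37195138e-02
  7.03602182e+01  3.15793207e+01] 1.1
[ 462. -248.  394.] [-0.22264885 -0.09282992 -0.97046901]
```

View pics/w1.png

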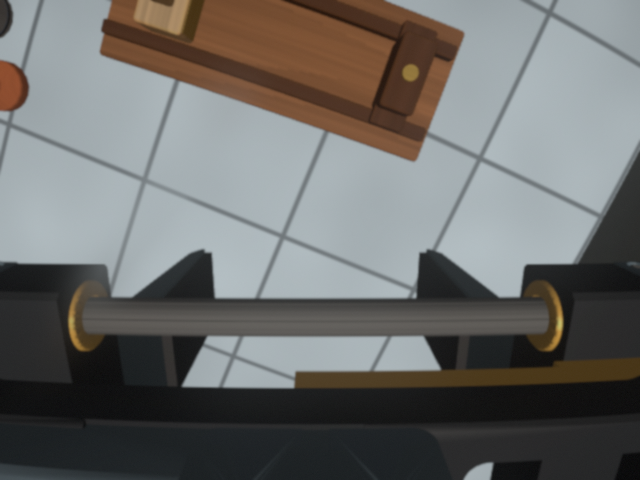

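Request:
send_rows(commands=[[[-0.2,0.2,-0.5,0,0,0],[-0.4,0.4,-0.95,0,0,0],[-0.4,0.4,-0.95,0,0,0],[-0.4,0.4,-0.95,0,0,0]]])

```text
time_s: 1.65
ee_pos: [400.9, -170.7, 263.7]
ee_rot: [-37.4, 90.0, -104.6]
force: [-0.2, -0.9, -0.8]
gripper_width: 91.1
```

```bash
python3 - <<'E'
from h import *
s=env.state();print(s['ee_pos'],s['time_s'])
grab('wrist','w2.png')
E
```

```text
[ 400.94940674 -170.65605677  263.74203934] 1.65
```

View pics/w2.png

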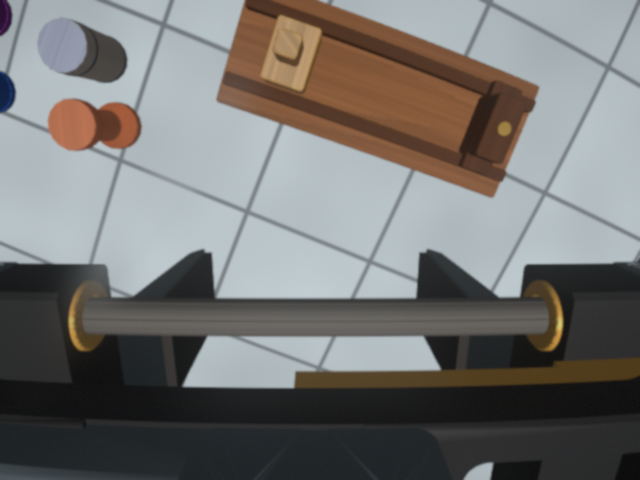

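```bash
python3 - <<'E'
from h import *
im=np.load('last_wrist.npz')['p']
cv2.imwrite('pics/w2a.png',cv2.resize(im[0:200,215:375],None,fx=3.0,fy=3.0,interpolation=cv2.INTER_CUBIC)[:,:,::-1])
cv2.imwrite('pics/w2b.png',cv2.resize(im[60:210,420:560],None,fx=4,fy=4,interpolation=cv2.INTER_CUBIC)[:,:,::-1])
E
```

```text
(no output)
```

View pics/w2a.png

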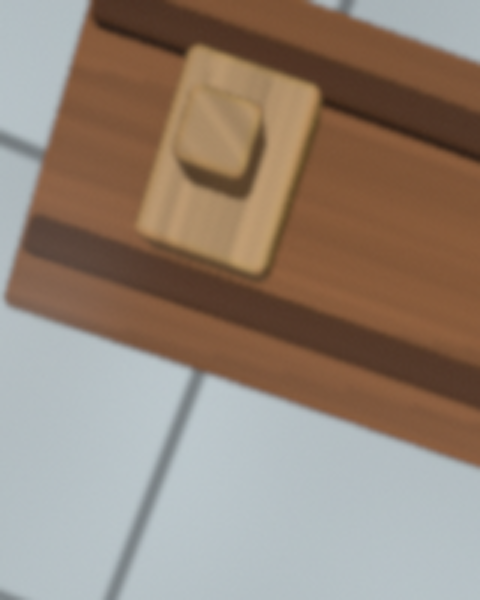

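View pics/w2b.png

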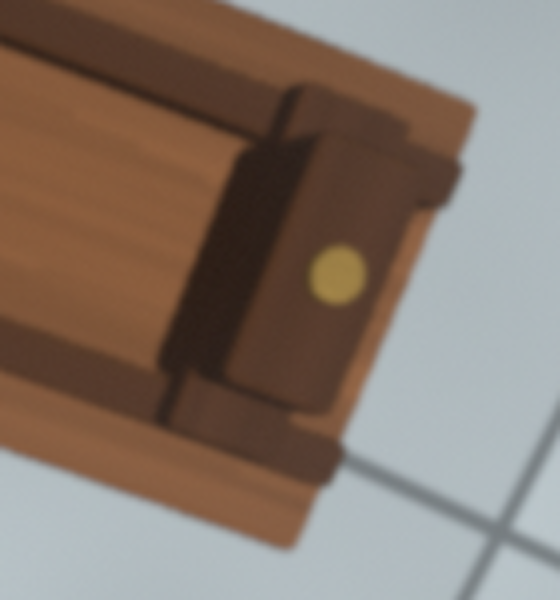

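```bash
cat > /tmp/a.py <<'E'
from h import *
a=lambda u,v,z:atz('wrist',215+u/3,v/3,z)[:2]
b=lambda u,v,z:atz('wrist',420+u/4,60+v/4,z)[:2]
NL,NR,FR=a(5,303,24),b(292,550,24),b(477,107,24)
print(NL,NR,FR,np.linalg.norm(NL-NR),np.linalg.norm(FR-NR))
d=NR-NL;d/=np.linalg.norm(d);yaw=np.degrees(np.arctan2(d[1],d[0]));n=np.array([-d[1],d[0]])
e=FR-NR; print('yaw',yaw,np.degrees(np.arctan2(e[1],e[0]))-90)
ctr=(NL+FR)/2
print('ctr',ctr)
F=lambda p:np.array([(p-ctr)@d,(p-ctr)@n]).round(1)
print('knob',a(219,132,101),F(a(219,132,101)))
bl=np.mean([a(*q,61) for q in[(193,45),(322,90),(266,275),(138,232)]],0);print('block',bl,F(bl))
print('stop top edge',F(b(320,133,74)),F(b(225,365,74)),'base',F(b(240,155,24)),F(b(165,370,24)),'back',F(b(418,160,74)),F(b(325,412,74)))
for u,v in [(62,45)]: print('tinA',atz('wrist',u,v,80))
C=cloud('wrist').reshape(-1,3)
for n_,(x,y,z) in dict(tinA=(448,81,80),crimper=(390,48,92)).items():
    m=(abs(C[:,0]-x)<32)&(abs(C[:,1]-y)<32)&(abs(C[:,2]-z)<5); T=C[m]
    print(n_,len(T),((T[:,:2].max(0)+T[:,:2].min(0))/2).round(1),T.mean(0).round(1),np.ptp(T,axis=0).round(0))
E
python3 /tmp/a.py; python3 -c "
from h import *
plan([448,80,230],np.degrees(np.arctan2(34,58))+90)"
```

```text
[452.21286096 -45.56238375] [ 473.12841382 -340.77551326] [ 590.26299491 -332.37336173] 295.9531249790202 117.43554078201919
yaw -85.94742342781083 -85.89715783463012
ctr [ 521.23792794 -188.96787274]
knob [ 515.09505023 -100.73674439] [-88.4   0.1]
block [ 515.20535654 -101.14896957] [-88.    0.2]
stop top edge [93.1 27.3] [ 92.8 -25.5] base [95.6 27.1] [ 98.1 -27.5] back [116.1  29.7] [118.6 -27.4]
tinA [448.30588615  81.1512575   80.        ]
tinA 2280 [448.2  81.9] [448.4  80.6  79.6] [46. 46.  8.]
crimper 2066 [389.9  48. ] [390.5  46.7  91.6] [44. 44.  8.]
row [0.3331, 1.4045, -2.1305] [-0.0212, -0.0, 0.0002] q6est 70.0 turn 7.6
tool axes world: [[-0.0, 0.92, 0.39], [-0.0, 0.39, -0.92], [-1.0, -0.0, -0.0]]
```

Request:
send_rows(commands=[[[0.1,0.25,-0.38,0,0,0],[0.1,0.5,-0.76,0,0,0]]])

```text
time_s: 1.95
ee_pos: [417.5, -80.7, 252.5]
ee_rot: [-117.5, 89.8, 175.1]
force: [0.6, -0.1, 0.4]
gripper_width: 91.4
```

Request:
send_rows(commands=[[[0.1,0.25,-0.38,0,0,0],[0.1,0.5,-0.76,0,0,0]]])

```text
time_s: 2.2
ee_pos: [434.3, 9.3, 242.5]
ee_rot: [-101.2, 89.8, -168.5]
force: [1.1, -0.0, -0.4]
gripper_width: 91.4
```

Request:
send_rows(commands=[[[0.2,0.25,-0.38,-0.0212,0,0],[0.2,0.405,-0.61,-0.0212,0,0],[0.3,0.405,-0.61,-0.0212,0,0],[0.3,0.405,-0.61,-0.0212,0,0]]])

```text
time_s: 2.7
ee_pos: [447.4, 79.8, 212.5]
ee_rot: [-97.4, 89.8, -157.0]
force: [-0.5, 0.2, -0.1]
gripper_width: 91.3
```

```bash
python3 -c "
from h import *
s=env.state();print(s['time_s'],s['force'],s['qpos'])
plan([448.3,81,31],np.degrees(np.arctan2(34,58))+90)
grab('wrist','w3.png')"
```

```text
2.7 [-0.53705485  0.18618617 -0.10546415] [ 8.70292511e+00  7.56545066e+00  1.04315907e+02 -5.35413701e-02
  6.83143077e+01  6.83230268e+01]
row [1.8149, 0.02, -0.0048] [0.0001, -0.0001, 0.0006] q6est 70.0 turn 0.2
tool axes world: [[-0.0, 0.86, 0.51], [-0.0, 0.51, -0.86], [-1.0, -0.0, -0.0]]
```

View pics/w3.png

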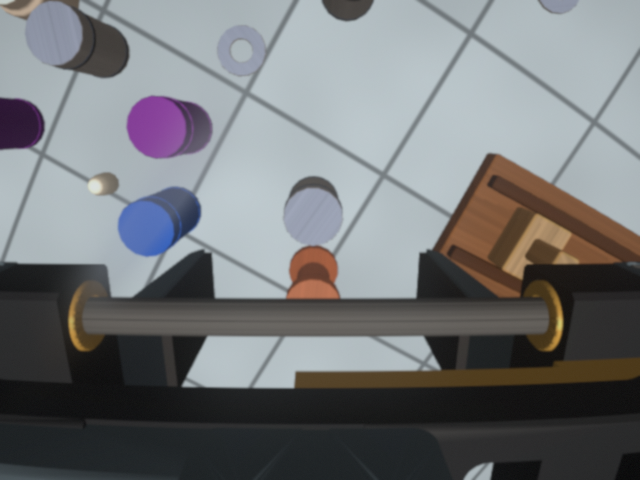

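The tin (314,213) is centred between the fingers and the crimper lies on the side the jaws don't use. I'll descend.

Request:
send_rows(commands=[[[0.5,0.02,0,0,0,0],[1.0,0.02,0,0,0,0]]])

```text
time_s: 3.0
ee_pos: [450.7, 81.1, 113.6]
ee_rot: [60.9, 89.8, 1.2]
force: [-0.8, -0.8, -0.7]
gripper_width: 91.5
```

Request:
send_rows(commands=[[[0.3,0,0,0,0,0],[0.55,0,0,0,0,0],[0.75,0,0,0,0,0],[0.815,0,0,0,0,0],[0.815,0,0,0,0,0],[0.815,0,0,0,0,0]]])

```text
time_s: 3.75
ee_pos: [450.6, 82.2, 33.3]
ee_rot: [64.7, 89.9, 5.2]
force: [-0.2, 0.1, 0.2]
gripper_width: 90.8
```

Request:
send_rows(commands=[[[0,0,0,0,0,0],[0,0,0,0,0,0],[0,0,0,0,0,0],[0,0,0,0,0,0],[0,0,0,0,0,0],[0,0,0,0,0,0]]], jaw=1, force=30)

```text
time_s: 4.5
ee_pos: [449.7, 82.4, 32.4]
ee_rot: [-112.5, 90.0, -172.0]
force: [-0.2, 0.6, -0.2]
gripper_width: 45.3
```

Request:
send_rows(commands=[[[-0.08,0,0,0,0,0],[-0.2,0,0,0,0,0],[-0.3,0,0,0,0,0],[-0.3,0,0,0,0,0],[-0.3,0,0,0,0,0],[-0.3,0,0,0,0,0]]])

```text
time_s: 5.25
ee_pos: [449.4, 82.3, 62.1]
ee_rot: [-103.5, 90.0, -163.0]
force: [0.3, 0.1, -1.6]
gripper_width: 45.9
```

Request:
send_rows(commands=[[[0,0,0,0,0,0],[0,0,0,0,0,0]]])

```text
time_s: 5.5
ee_pos: [449.7, 82.3, 62.2]
ee_rot: [-99.1, 90.0, -158.6]
force: [-0.4, -1.3, -2.3]
gripper_width: 45.6
```

About 2 N, so this one is light. I'll set it back.

Request:
send_rows(commands=[[[0.1,0,0,0,0,0],[0.2,0,0,0,0,0],[0.26,0,0,0,0,0],[0.29,0,0,0,0,0],[0.298,0,0,0,0,0],[0.298,0,0,0,0,0],[0.298,0,0,0,0,0]]])

```text
time_s: 6.38
ee_pos: [450.1, 82.4, 32.9]
ee_rot: [59.1, 90.0, -0.4]
force: [-0.1, 0.0, -2.7]
gripper_width: 45.6
```

Request:
send_rows(commands=[[[0,0,0,0,0,0],[0,0,0,0,0,0],[0,0,0,0,0,0],[0,0,0,0,0,0],[0,0,0,0,0,0]]], jaw=-1)

```text
time_s: 7.0
ee_pos: [449.8, 82.4, 32.6]
ee_rot: [31.0, 90.0, -28.5]
force: [-0.2, 0.3, -0.5]
gripper_width: 90.5
```

Request:
send_rows(commands=[[[-0.15,0,0,0,0,0],[-0.4,0,0,0,0,0],[-0.9,0,0,0,0,0],[-1,0,0,0,0,0]]])

```text
time_s: 7.5
ee_pos: [451.8, 82.7, 135.5]
ee_rot: [67.8, 89.6, 8.3]
force: [0.6, 0.1, 1.7]
gripper_width: 91.6
```

Request:
send_rows(commands=[[[-0.5,0,0,0,0,0],[-0.9,0,0,0,0,0],[-0.9,0,0,0,0,0]]])

```text
time_s: 7.88
ee_pos: [451.4, 82.6, 224.9]
ee_rot: [67.6, 89.7, 8.1]
force: [0.5, -0.4, 0.0]
gripper_width: 90.9
```

```bash
python3 -c "
from h import *
s=env.state();print(s['time_s'],s['force'],s['qpos'])
plan([620,148,215],np.degrees(np.arctan2(21,64))+90)
plan([471,313.5,215],np.degrees(np.arctan2(61,16))+90)
grab('wrist','w4.png')"
```

```text
7.875 [ 0.52915775 -0.43524898  0.02353219] [ 8.94273755e+00  7.16325530e+00  1.02929202e+02 -5.12083238e-03
  6.95729829e+01  6.84630446e+01]
row [0.1093, 1.7843, 0.2919] [0.0342, 0.0003, -0.0009] q6est 85.0 turn 12.3
tool axes world: [[0.01, 0.86, 0.51], [0.0, 0.51, -0.86], [-1.0, 0.01, 0.0]]
row [0.1021, 1.3398, -1.8901] [-0.1245, 0.0007, -0.0007] q6est 48.0 turn 44.8
tool axes world: [[0.01, 0.86, 0.51], [0.0, 0.51, -0.86], [-1.0, 0.01, 0.0]]
```

View pics/w4.png

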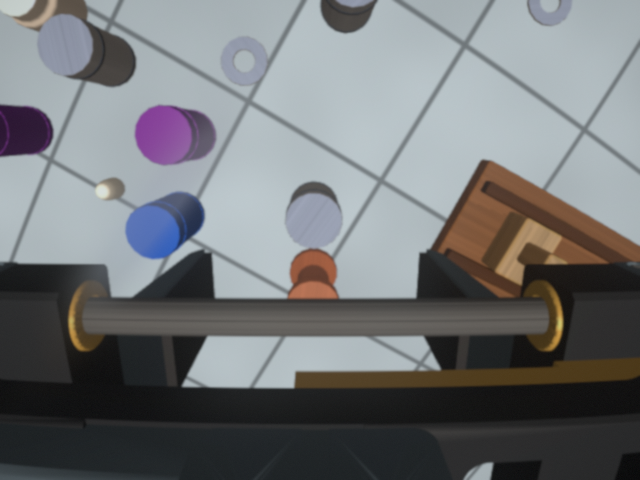

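Request:
send_rows(commands=[[[0,0.5,0.08,0,0,0],[0,0.95,0.155,0,0,0]]])

```text
time_s: 8.18
ee_pos: [539.5, 117.4, 220.6]
ee_rot: [-106.9, 89.8, -166.4]
force: [-0.2, -1.2, 0.2]
gripper_width: 91.1
```

Request:
send_rows(commands=[[[0.1,0.45,0.08,0.0342,0,0],[0.1,0.834,0.137,0.0342,0,0],[0.1,0.834,0.137,0.0342,0,0],[0.1,0.834,0.137,0.0342,0,0]]])

```text
time_s: 8.68
ee_pos: [616.9, 147.3, 210.6]
ee_rot: [-93.3, 89.7, -165.1]
force: [-0.2, -0.7, -0.4]
gripper_width: 91.5
```

```bash
python3 -c "
from h import *
s=env.state();print(s['time_s'],s['force'],s['qpos'])
grab('wrist','w5.png')
C=cloud('wrist').reshape(-1,3)
for n_,(x,y,z) in dict(tinB=(620,148,80),cup=(684,169,85)).items():
    m=(abs(C[:,0]-x)<34)&(abs(C[:,1]-y)<32)&(abs(C[:,2]-z)<5); T=C[m]
    print(n_,len(T),((T[:,:2].max(0)+T[:,:2].min(0))/2).round(1),T.mean(0).round(1),np.ptp(T,axis=0).round(0))
plan([620,148,31],np.degrees(np.arctan2(21,64))+90)
"
```

```text
8.675 [-0.20243032 -0.66151534 -0.36513405] [ 1.23965968e+01  2.39515821e+01  8.14220574e+01 -1.14260598e-02
  7.48808835e+01  8.42155125e+01]
tinB 2772 [619.8 148.5] [620.4 148.7  79.6] [46. 45.  7.]
cup 1069 [686.5 169.8] [687.2 170.1  84.1] [51. 51.  7.]
row [1.8037, 0.0376, 0.0027] [0.0, -0.0, 0.0005] q6est 85.0 turn 0.2
tool axes world: [[-0.0, 0.95, 0.31], [-0.0, 0.31, -0.95], [-1.0, -0.0, -0.0]]
```

View pics/w5.png

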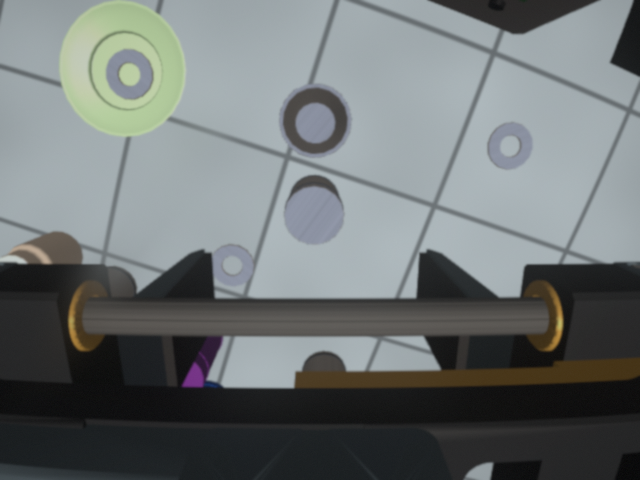

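The tin is at (314,212), centred between the jaws, with the cup straight ahead and clear. I'll descend.

Request:
send_rows(commands=[[[0.5,0.03,0,0,0,0],[1.0,0.03,0,0,0,0]]])

```text
time_s: 8.98
ee_pos: [620.6, 148.3, 112.5]
ee_rot: [81.4, 89.9, 9.6]
force: [0.2, -0.2, -0.7]
gripper_width: 91.5
```

Request:
send_rows(commands=[[[0.3,0,0,0,0,0],[0.55,0,0,0,0,0],[0.75,0,0,0,0,0],[0.8,0,0,0,0,0],[0.8,0,0,0,0,0],[0.8,0,0,0,0,0]]])

```text
time_s: 9.72
ee_pos: [621.8, 148.7, 33.9]
ee_rot: [81.4, 89.9, 9.6]
force: [-0.3, 0.7, 0.3]
gripper_width: 91.2
```

Request:
send_rows(commands=[[[0,0,0,0,0,0],[0,0,0,0,0,0],[0,0,0,0,0,0],[0,0,0,0,0,0],[0,0,0,0,0,0],[0,0,0,0,0,0]]], jaw=1, force=30)

```text
time_s: 10.48
ee_pos: [621.1, 148.8, 32.6]
ee_rot: [-145.1, 90.0, 143.1]
force: [-0.3, 1.1, 0.3]
gripper_width: 45.3
```

Request:
send_rows(commands=[[[-0.08,0,0,0,0,0],[-0.2,0,0,0,0,0],[-0.3,0,0,0,0,0],[-0.3,0,0,0,0,0],[-0.3,0,0,0,0,0],[-0.3,0,0,0,0,0]]])

```text
time_s: 11.22
ee_pos: [620.8, 148.5, 62.2]
ee_rot: [-90.3, 89.9, -162.1]
force: [-0.1, -0.0, -1.1]
gripper_width: 45.3
```

Request:
send_rows(commands=[[[0,0,0,0,0,0],[0,0,0,0,0,0]]])

```text
time_s: 11.48
ee_pos: [621.1, 148.6, 62.4]
ee_rot: [-78.6, 90.0, -150.4]
force: [-0.8, -0.4, -2.0]
gripper_width: 45.6
```

This one is light too, so the full one must be the third. I'll set this back.

Request:
send_rows(commands=[[[0.1,0,0,0,0,0],[0.2,0,0,0,0,0],[0.26,0,0,0,0,0],[0.29,0,0,0,0,0],[0.298,0,0,0,0,0],[0.298,0,0,0,0,0],[0.298,0,0,0,0,0]]])

```text
time_s: 12.35
ee_pos: [621.4, 148.7, 33.1]
ee_rot: [77.4, 90.0, 5.5]
force: [0.1, 0.5, -2.1]
gripper_width: 45.3
```

Request:
send_rows(commands=[[[0,0,0,0,0,0],[0,0,0,0,0,0],[0,0,0,0,0,0],[0,0,0,0,0,0],[0,0,0,0,0,0]]], jaw=-1)

```text
time_s: 12.98
ee_pos: [621.2, 148.6, 32.9]
ee_rot: [34.2, 90.0, -37.6]
force: [-0.4, -0.8, 0.2]
gripper_width: 90.2
```

Request:
send_rows(commands=[[[-0.15,0,0,0,0,0],[-0.4,0,0,0,0,0],[-0.9,0,0,0,0,0],[-1,0,0,0,0,0]]])

```text
time_s: 13.48
ee_pos: [623.6, 149.2, 137.9]
ee_rot: [83.8, 89.5, 12.0]
force: [-0.1, 0.1, -0.0]
gripper_width: 91.1
```

Request:
send_rows(commands=[[[-0.5,0,0,0,0,0],[-0.9,0,0,0,0,0],[-0.9,0,0,0,0,0]]])

```text
time_s: 13.85
ee_pos: [622.8, 149.0, 226.9]
ee_rot: [83.6, 89.6, 11.7]
force: [-0.0, 0.4, 0.1]
gripper_width: 91.3
```

```bash
python3 -c "
from h import *
s=env.state();print(s['time_s'],s['force'],s['qpos'])
plan([471,313.5,215],np.degrees(np.arctan2(61,16))+90)
grab('wrist','w6.png')
C=cloud('wrist').reshape(-1,3)
for n_,(x,y,z) in dict(tinB=(620,148,80),cup=(684,169,85)).items():
    m=(abs(C[:,0]-x)<34)&(abs(C[:,1]-y)<32)&(abs(C[:,2]-z)<5); T=C[m]
    print(n_,len(T),((T[:,:2].max(0)+T[:,:2].min(0))/2).round(1),T.mean(0).round(1),np.ptp(T,axis=0).round(0))
"
```

```text
13.85 [-0.02962734  0.40199984  0.0731113 ] [ 1.24268675e+01  2.36625530e+01  7.95458090e+01 -5.48641536e-03
  7.63544316e+01  8.42600644e+01]
row [0.11, -0.9304, -2.0366] [-0.1587, 0.0007, -0.001] q6est 48.0 turn 57.1
tool axes world: [[0.01, 0.95, 0.31], [0.0, 0.31, -0.95], [-1.0, 0.01, 0.0]]
tinB 2472 [620.1 148.1] [620.7 148.3  79.6] [45. 45.  7.]
cup 910 [686.2 169.5] [686.9 170.   84.2] [51. 51.  7.]
```

Request:
send_rows(commands=[[[0,-0.19,-0.41,0,0,0],[0,-0.38,-0.83,0,0,0]]])

```text
time_s: 14.15
ee_pos: [557.5, 215.6, 220.5]
ee_rot: [-89.8, 89.7, -161.7]
force: [-0.1, 0.2, -0.0]
gripper_width: 91.5
```

Request:
send_rows(commands=[[[0,-0.19,-0.41,0,0,0],[0,-0.38,-0.83,0,0,0]]])

```text
time_s: 14.4
ee_pos: [495.1, 283.0, 220.7]
ee_rot: [-79.9, 89.8, -151.8]
force: [0.3, -0.9, 0.4]
gripper_width: 91.1
```

Request:
send_rows(commands=[[[0,-0.1,-0.2,-0.03,0,0],[0.1,-0.17,-0.377,-0.0575,0,0],[0.1,-0.17,-0.377,-0.087,0,0],[0.1,-0.17,-0.377,-0.116,0,0],[0.1,-0.17,-0.377,-0.145,0,0],[0.1,-0.17,-0.377,-0.1587,0,0],[0.1,-0.17,-0.377,-0.1587,0,0],[0.1,-0.17,-0.377,-0.1587,0,0]]])

```text
time_s: 15.4
ee_pos: [468.9, 312.9, 211.8]
ee_rot: [-129.5, 89.9, -144.3]
force: [-0.3, 0.2, -0.6]
gripper_width: 91.8
```

```bash
python3 -c "
from h import *
s=env.state();print(s['time_s'],s['force'],s['qpos'])
grab('wrist','w7.png')
C=cloud('wrist').reshape(-1,3)
for n_,(x,y,z) in dict(tinC=(471,313,80),pot=(487,374,70)).items():
    m=(abs(C[:,0]-x)<34)&(abs(C[:,1]-y)<32)&(abs(C[:,2]-z)<5); T=C[m]
    print(n_,len(T),((T[:,:2].max(0)+T[:,:2].min(0))/2).round(1),T.mean(0).round(1),np.ptp(T,axis=0).round(0))
plan([471,313.5,31],np.degrees(np.arctan2(61,16))+90)
"
```

```text
15.4 [-0.25574191  0.219756   -0.56138289] [ 3.25481566e+01  1.74293551e+01  9.12513489e+01 -6.75732385e-03
  7.14353187e+01  4.73241172e+01]
tinC 2734 [471.  313.9] [471.2 314.4  79.5] [45. 45.  7.]
pot 2154 [487.4 375.7] [487.5 375.9  69.5] [39. 39.  6.]
row [1.811, 0.0125, 0.0195] [-0.0002, -0.0001, 0.0002] q6est 48.0 turn 0.1
tool axes world: [[-0.0, 0.25, 0.97], [-0.0, 0.97, -0.25], [-1.0, -0.0, -0.0]]
```

View pics/w7.png

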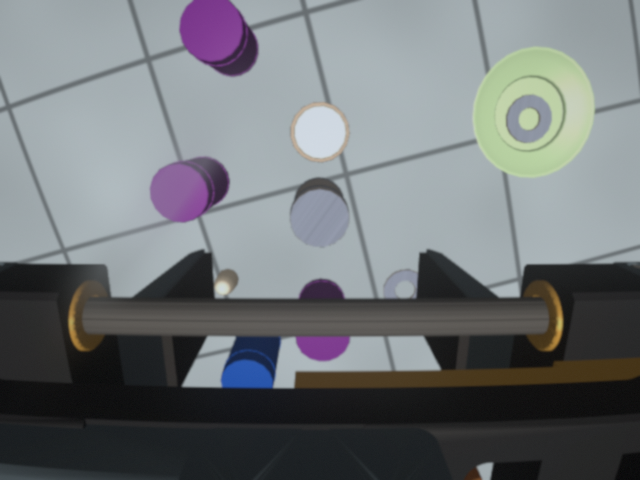

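Request:
send_rows(commands=[[[0.5,0.015,0.02,0,0,0],[1.0,0.015,0.02,0,0,0]]])

```text
time_s: 15.7
ee_pos: [472.1, 314.4, 112.1]
ee_rot: [44.7, 89.9, 30.0]
force: [0.5, 0.3, -0.1]
gripper_width: 90.9
```

Request:
send_rows(commands=[[[0.3,0,0,0,0,0],[0.55,0,0,0,0,0],[0.75,0,0,0,0,0],[0.81,0,0,0,0,0],[0.81,0,0,0,0,0],[0.81,0,0,0,0,0]]])

```text
time_s: 16.45
ee_pos: [472.2, 314.5, 32.7]
ee_rot: [44.8, 89.9, 30.1]
force: [0.5, 0.5, -0.5]
gripper_width: 91.2
```

Request:
send_rows(commands=[[[0,0,0,0,0,0],[0,0,0,0,0,0],[0,0,0,0,0,0],[0,0,0,0,0,0],[0,0,0,0,0,0],[0,0,0,0,0,0]]], jaw=1, force=40)

```text
time_s: 17.2
ee_pos: [471.9, 314.1, 31.8]
ee_rot: [2.8, 90.0, -11.9]
force: [1.0, 0.2, -0.3]
gripper_width: 45.0
```

Request:
send_rows(commands=[[[-0.08,0,0,0,0,0],[-0.2,0,0,0,0,0],[-0.3,0,0,0,0,0],[-0.3,0,0,0,0,0],[-0.3,0,0,0,0,0],[-0.3,0,0,0,0,0]]])

```text
time_s: 17.95
ee_pos: [471.3, 313.9, 61.4]
ee_rot: [-128.1, 89.9, -142.8]
force: [-0.7, 0.4, -6.5]
gripper_width: 45.2
```

Request:
send_rows(commands=[[[0,0,0,0,0,0],[0,0,0,0,0,0]]])

```text
time_s: 18.2
ee_pos: [471.5, 314.1, 61.6]
ee_rot: [-125.8, 90.0, -140.5]
force: [-0.3, -0.1, -6.9]
gripper_width: 45.6
```

That's 6.7 N, so the third tin is the full one. I'll raise it and carry it over.

Request:
send_rows(commands=[[[-0.3,0,0,0,0,0],[-0.65,0,0,0,0,0],[-1.0,0,0,0,0,0],[-1.0,0,0,0,0,0]]])

```text
time_s: 18.7
ee_pos: [473.4, 315.2, 164.5]
ee_rot: [46.5, 89.6, 31.8]
force: [-0.1, 1.1, -6.1]
gripper_width: 45.4
```

```bash
python3 -c "
from h import *
s=env.state();print(s['time_s'],s['force'],s['qpos'],s['ee_pos'])
plan([523.7,-224,170],4)
"
```

```text
18.7 [-0.07051755  1.05336688 -6.06115233] [ 3.25032658e+01  1.95726221e+01  9.52254402e+01 -5.19841326e-03
  6.47929138e+01  4.72050821e+01] [473.39534445 315.22727876 164.4758845 ]
row [-0.0725, -5.0878, 1.8552] [-0.0519, 0.0009, -0.0007] q6est -27.0 turn 18.7
tool axes world: [[0.01, 0.25, 0.97], [0.0, 0.97, -0.25], [-1.0, 0.01, 0.0]]
```

Request:
send_rows(commands=[[[-0.02,-0.25,0.09,0,0,0],[-0.05,-0.6,0.22,0,0,0],[-0.07,-0.93,0.34,0,0,0]]])

```text
time_s: 19.08
ee_pos: [479.8, 214.1, 166.6]
ee_rot: [-137.8, 89.8, -152.4]
force: [0.8, -0.1, -6.3]
gripper_width: 45.2
```

Request:
send_rows(commands=[[[0,-0.35,0.13,0,0,0],[0,-0.65,0.24,0,0,0],[0,-0.95,0.35,0,0,0]]])

```text
time_s: 19.45
ee_pos: [489.5, 113.4, 166.7]
ee_rot: [-151.0, 89.8, -165.7]
force: [-1.1, 0.0, -5.9]
gripper_width: 45.4
```

Request:
send_rows(commands=[[[0,-0.35,0.13,0,0,0],[0,-0.65,0.24,0,0,0],[0,-0.95,0.35,0,0,0]]])

```text
time_s: 19.82
ee_pos: [499.2, 12.9, 166.7]
ee_rot: [-163.7, 89.8, -178.4]
force: [-0.1, -0.4, -6.1]
gripper_width: 45.1
```

Request:
send_rows(commands=[[[0,-0.35,0.13,0,0,0],[0,-0.65,0.24,0,0,0],[0,-0.95,0.35,0,0,0]]])

```text
time_s: 20.2
ee_pos: [509.0, -87.7, 166.6]
ee_rot: [-176.1, 89.8, 169.2]
force: [0.4, -0.0, -5.9]
gripper_width: 45.4
```

Request:
send_rows(commands=[[[0,-0.35,0.13,-0.015,0,0],[0,-0.65,0.24,-0.03,0,0],[0,-0.9,0.33,-0.0519,0,0],[0,-0.95,0.35,-0.0519,0,0],[0,-0.95,0.35,-0.0519,0,0],[0,-0.95,0.35,-0.0519,0,0]]])

```text
time_s: 20.95
ee_pos: [519.5, -186.5, 168.2]
ee_rot: [140.8, 89.9, 144.8]
force: [-0.2, 0.4, -5.5]
gripper_width: 45.0
```

```bash
python3 -c "
from h import *
s=env.state();print(s['time_s'],s['force'],s['qpos'],s['ee_pos'])
plan([523.7,-224,58],4)
"
```

```text
20.95 [-0.21711773  0.41080433 -5.52498312] [-2.09593448e+01  1.81995485e+01  9.67372886e+01  2.50677841e-02
  6.51530065e+01 -2.49600611e+01] [ 519.45922016 -186.5214025   168.16759582]
row [1.1013, -0.378, 0.0176] [-0.0, -0.0002, -0.0002] q6est -27.0 turn 0.1
tool axes world: [[-0.0, -0.07, 1.0], [0.0, 1.0, 0.07], [-1.0, 0.0, -0.0]]
```

Request:
send_rows(commands=[[[0,-0.2,0.01,0,0,0],[0.1,-0.38,0.018,0,0,0],[0.4,-0.38,0.018,0,0,0],[0.7,-0.38,0.018,0,0,0],[0.85,-0.38,0.018,0,0,0],[0.9,-0.38,0.018,0,0,0],[0.9,-0.38,0.018,0,0,0]]])

```text
time_s: 21.82
ee_pos: [524.9, -225.7, 79.3]
ee_rot: [-33.6, 89.9, -29.6]
force: [-0.3, -0.6, -6.0]
gripper_width: 45.2
```

```bash
python3 -c "
from h import *
s=env.state();print(s['time_s'],s['force'],s['ee_pos'])
plan([523.7,-224,55.8],4)
grab('wrist','w8.png');grab('scene','s8.png')
im=cv2.imread('pics/s8.png');cv2.imwrite('pics/s8c.png',cv2.resize(im[100:260,150:330],None,fx=3.5,fy=3.5,interpolation=cv2.INTER_CUBIC))
"
```

```text
21.825 [-0.34414903 -0.55842056 -5.98479424] [ 524.89295698 -225.73741348   79.28115762]
row [0.2348, 0.0183, -0.0109] [-0.0001, 0.0002, 0.0001] q6est -27.0 turn 0.1
tool axes world: [[0.0, -0.07, 1.0], [-0.0, 1.0, 0.07], [-1.0, -0.0, 0.0]]
```

View pics/w8.png

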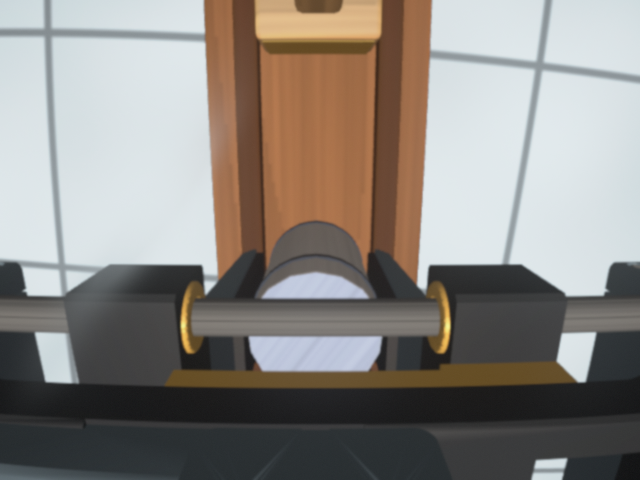

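View pics/s8c.png

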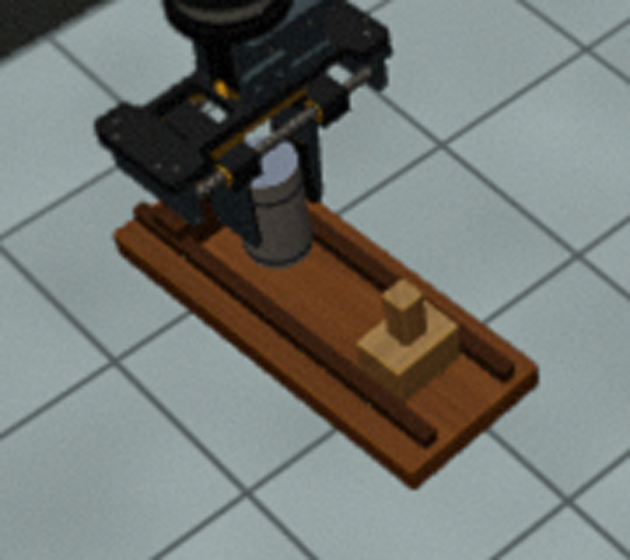

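The tin is centred in the lane. I'll lower it gently until it touches the bed.

Request:
send_rows(commands=[[[0.1,0.01,-0.01,0,0,0],[0.17,0.01,-0.01,0,0,0],[0.21,0.01,-0.01,0,0,0],[0.22,0.01,-0.01,0,0,0],[0.23,0.01,-0.01,0,0,0],[0.23,0.01,-0.01,0,0,0]]])

```text
time_s: 22.68
ee_pos: [523.5, -224.5, 56.0]
ee_rot: [-39.2, 90.0, -35.2]
force: [0.4, 0.1, -5.4]
gripper_width: 45.3
```

Request:
send_rows(commands=[[[0.01,0,0,0,0,0],[0.01,0,0,0,0,0]]])

```text
time_s: 22.92
ee_pos: [523.6, -224.6, 55.8]
ee_rot: [-36.7, 89.9, -32.7]
force: [-2.1, 1.4, 1.4]
gripper_width: 45.2
```

Contact: the force rose from -6 N to about +1 N. I'll open and retreat upward.

Request:
send_rows(commands=[[[0,0,0,0,0,0],[0,0,0,0,0,0],[0,0,0,0,0,0],[0,0,0,0,0,0],[0,0,0,0,0,0]]], jaw=-1)

```text
time_s: 23.55
ee_pos: [523.4, -224.5, 54.8]
ee_rot: [-55.9, 90.0, -51.9]
force: [-0.3, -0.2, -0.5]
gripper_width: 90.1
```

Request:
send_rows(commands=[[[-0.15,0,0,0,0,0],[-0.4,0,0,0,0,0],[-0.8,0,0,0,0,0],[-1,0,0,0,0,0]]])

```text
time_s: 24.05
ee_pos: [524.4, -224.9, 158.3]
ee_rot: [-28.9, 89.7, -24.9]
force: [0.2, -0.4, 0.5]
gripper_width: 91.1
```

```bash
python3 -c "
from h import *
s=env.state();print(s['time_s'],s['force'],s['ee_pos'])
plan([515.1,-100.9,160],4)
grab('wrist','w9.png');grab('scene','s9.png')
im=cv2.imread('pics/s9.png');cv2.imwrite('pics/s9c.png',cv2.resize(im[100:260,150:330],None,fx=3.5,fy=3.5,interpolation=cv2.INTER_CUBIC))
"
```

```text
24.05 [ 0.22106401 -0.36299432  0.45840945] [ 524.41973805 -224.8974805   158.28362793]
row [-0.02, 1.2434, -0.0067] [-0.0, 0.0007, 0.0004] q6est -15.0 turn 0.3
tool axes world: [[0.0, -0.07, 1.0], [-0.0, 1.0, 0.07], [-1.0, -0.0, 0.0]]
```

View pics/w9.png

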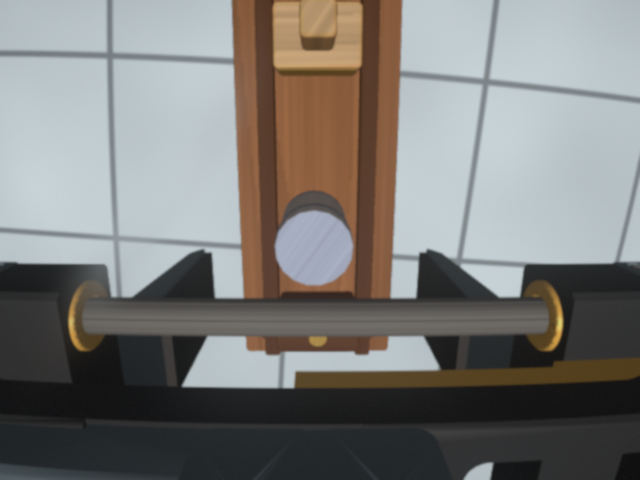

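View pics/s9c.png

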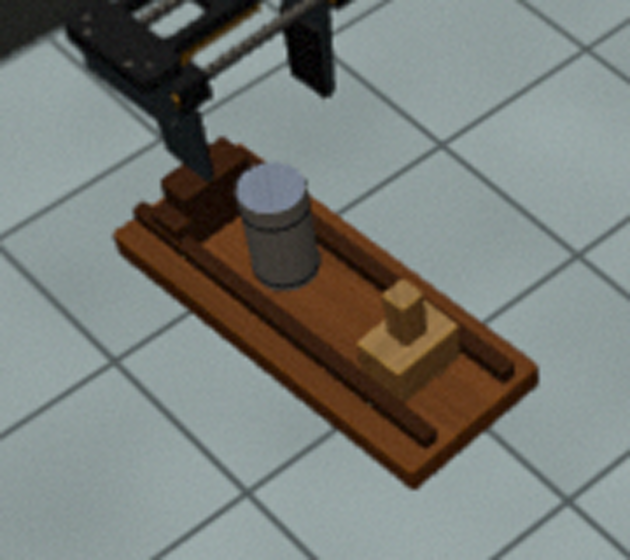

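The tin stands upright and centred in the lane. Next I'll grip the knob across the lane, 4 mm back from its axis so the pads stay clear of the tin.

Request:
send_rows(commands=[[[0,0.4,0,0,0,0],[0,0.75,0,0,0,0],[0,1.0,0,0,0,0]]])

```text
time_s: 24.52
ee_pos: [515.5, -123.2, 154.2]
ee_rot: [156.1, 89.9, 160.2]
force: [0.1, 0.2, 0.2]
gripper_width: 91.2
```

Request:
send_rows(commands=[[[0,0.2,0,0,0,0],[0,0.28,0,0,0,0],[0,0.28,0,0,0,0],[0,0.28,0,0,0,0]]])

```text
time_s: 25.02
ee_pos: [514.5, -97.4, 154.8]
ee_rot: [-78.9, 90.0, -75.0]
force: [0.5, 0.6, -0.6]
gripper_width: 90.9
```

```bash
python3 -c "
from h import *
s=env.state();print(s['time_s'],s['force'],s['ee_pos'])
plan([515,-96.9,71],4)
grab('wrist','w10.png')
"
```

```text
25.025 [ 0.49941383  0.61895278 -0.62639999] [514.54247099 -97.35769159 154.80489969]
row [0.838, 0.0046, 0.0048] [-0.0001, 0.0, 0.0001] q6est -15.0 turn 0.1
tool axes world: [[0.0, -0.07, 1.0], [-0.0, 1.0, 0.07], [-1.0, -0.0, 0.0]]
```

View pics/w10.png

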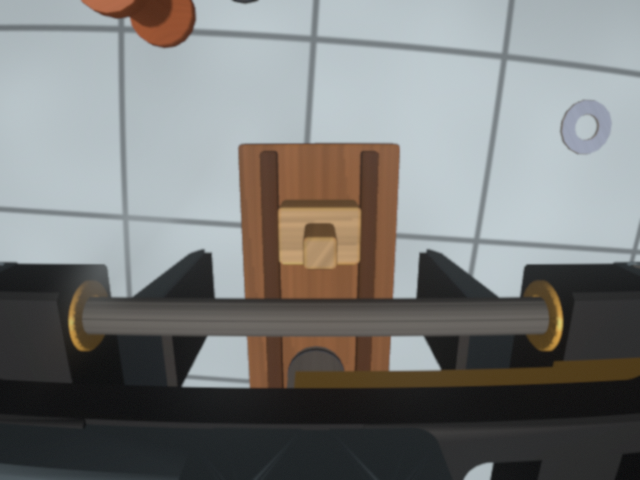

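```bash
python3 -c "
from h import *
print(atz('wrist',320,252,101), atz('wrist',320,235,61))"
```

```text
[515.72187182 -98.39204131 101.        ] [516.17668926 -98.42855443  61.        ]
```

Request:
send_rows(commands=[[[0.3,0.005,0.005,0,0,0],[0.6,0.005,0.005,0,0,0],[0.8,0.005,0.005,0,0,0],[0.82,0.005,0.005,0,0,0],[0.82,0.005,0.005,0,0,0]]])

```text
time_s: 25.7
ee_pos: [515.4, -96.7, 73.4]
ee_rot: [-22.1, 89.9, -18.1]
force: [0.6, -0.2, 0.0]
gripper_width: 91.2
```

Request:
send_rows(commands=[[[0,0,0,0,0,0],[0,0,0,0,0,0],[0,0,0,0,0,0],[0,0,0,0,0,0],[0,0,0,0,0,0],[0,0,0,0,0,0],[0,0,0,0,0,0],[0,0,0,0,0,0]]], jaw=1, force=35)

```text
time_s: 26.7
ee_pos: [517.1, -96.1, 73.0]
ee_rot: [-5.2, 89.7, -1.2]
force: [5.5, 0.3, -3.1]
gripper_width: 20.2
```

Request:
send_rows(commands=[[[0,0,0.015,0,0,0],[0,-0.08,0.015,0,0,0],[0,-0.2,0.015,0,0,0],[0,-0.34,0.015,0,0,0],[0,-0.48,0.015,0,0,0],[0,-0.6,0.015,0,0,0],[0,-0.67,0.015,0,0,0],[0,-0.7,0.015,0,0,0],[0,-0.7,0.015,0,0,0]]])

```text
time_s: 27.82
ee_pos: [522.1, -167.4, 73.0]
ee_rot: [-32.5, 89.9, -28.6]
force: [5.0, 0.3, -1.8]
gripper_width: 19.8
```

```bash
python3 -c "
from h import *
s=env.state();print(s['time_s'],s['force'],s['ee_pos'],s['torque'])
grab('wrist','w11.png')
grab('scene','s11.png')
im=cv2.imread('pics/s11.png');cv2.imwrite('pics/s11c.png',cv2.resize(im[100:260,150:330],None,fx=3.5,fy=3.5,interpolation=cv2.INTER_CUBIC))
"
```

```text
27.825 [ 5.04948894  0.25343369 -1.83253929] [ 522.09608839 -167.35111336   72.99281417] [ 0.13734559 -0.91097908  0.09352829]
```

View pics/s11c.png

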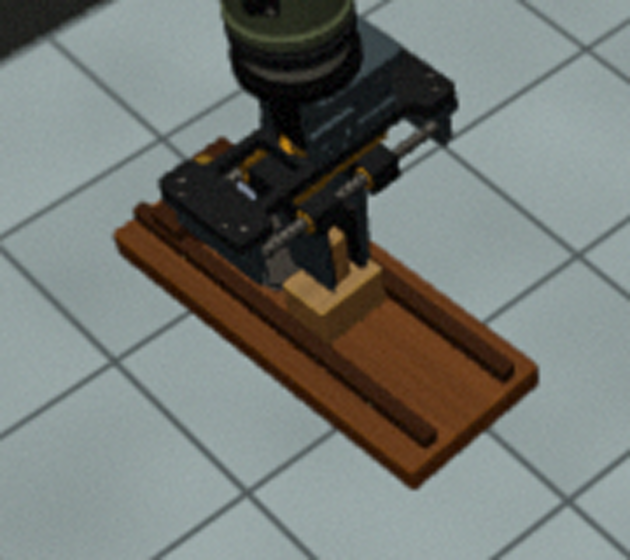

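Request:
send_rows(commands=[[[0,-0.03,0.02,0,0,0],[0,-0.06,0.02,0,0,0],[0,-0.09,0.02,0,0,0],[0,-0.12,0.02,0,0,0],[0,-0.15,0.02,0,0,0],[0,-0.18,0.02,0,0,0]]])

```text
time_s: 28.68
ee_pos: [523.3, -182.5, 72.9]
ee_rot: [127.4, 89.8, 131.4]
force: [-2.7, 7.1, 6.6]
gripper_width: 19.5
```

Request:
send_rows(commands=[[[0,-0.02,0,0,0,0],[0,-0.04,0,0,0,0],[0,-0.06,0,0,0,0],[0,-0.08,0,0,0,0],[0,-0.1,0,0,0,0]]])

```text
time_s: 29.3
ee_pos: [524.0, -192.3, 73.0]
ee_rot: [127.1, 89.8, 131.1]
force: [-2.5, 6.6, 5.7]
gripper_width: 19.7
```

Request:
send_rows(commands=[[[0,-0.02,0,0,0,0],[0,-0.04,0,0,0,0],[0,-0.06,0,0,0,0],[0,-0.08,0,0,0,0]]])

```text
time_s: 29.8
ee_pos: [524.6, -200.2, 73.0]
ee_rot: [126.4, 89.8, 130.4]
force: [-3.2, 6.9, 6.4]
gripper_width: 19.9
```

Request:
send_rows(commands=[[[0,-0.01,0,0,0,0],[0,-0.02,0,0,0,0],[0,-0.03,0,0,0,0],[0,-0.04,0,0,0,0]]])

```text
time_s: 30.3
ee_pos: [524.9, -204.2, 73.0]
ee_rot: [126.3, 89.8, 130.2]
force: [-3.2, 6.6, 7.0]
gripper_width: 20.2
```

Request:
send_rows(commands=[[[0,-0.01,0,0,0,0],[0,-0.02,0,0,0,0]]])

```text
time_s: 30.55
ee_pos: [525.0, -206.2, 73.0]
ee_rot: [126.1, 89.8, 130.1]
force: [-2.8, 7.0, 7.4]
gripper_width: 19.8
```

Request:
send_rows(commands=[[[0,-0.01,0,0,0,0],[0,-0.02,0,0,0,0]]])

```text
time_s: 30.8
ee_pos: [525.1, -208.2, 73.0]
ee_rot: [126.0, 89.8, 130.0]
force: [-2.3, 6.3, 5.2]
gripper_width: 19.5
```

Request:
send_rows(commands=[[[0,-0.01,0,0,0,0],[0,-0.015,0,0,0,0]]])

```text
time_s: 31.05
ee_pos: [525.2, -209.7, 73.0]
ee_rot: [126.1, 89.8, 130.0]
force: [-2.7, 6.9, 5.9]
gripper_width: 19.6
```

Request:
send_rows(commands=[[[0,-0.01,0,0,0,0],[0,-0.015,0,0,0,0]]])

```text
time_s: 31.3
ee_pos: [525.3, -211.2, 73.0]
ee_rot: [126.1, 89.8, 130.1]
force: [-1.9, 6.3, 6.3]
gripper_width: 19.6
```

Request:
send_rows(commands=[[[0,-0.01,0,0,0,0],[0,-0.01,0,0,0,0]]])

```text
time_s: 31.55
ee_pos: [525.4, -212.3, 73.0]
ee_rot: [128.0, 89.8, 131.9]
force: [-3.5, 6.0, 6.0]
gripper_width: 20.0
```

Request:
send_rows(commands=[[[0,-0.01,0,0,0,0],[0,-0.01,0,0,0,0]]])

```text
time_s: 31.8
ee_pos: [525.4, -212.7, 73.0]
ee_rot: [120.3, 89.7, 124.3]
force: [-2.8, 7.9, 7.0]
gripper_width: 19.9
```

Request:
send_rows(commands=[[[0,-0.01,0,0,0,0],[0,-0.01,0,0,0,0]]])

```text
time_s: 32.05
ee_pos: [525.5, -212.8, 73.0]
ee_rot: [113.5, 89.7, 117.5]
force: [-2.5, 11.2, 7.2]
gripper_width: 19.7
```

The position has stalled and the force is climbing, 6.0, then 7.9, then 11.2 N, so the canister is against the stop. I'll release and rise.

Request:
send_rows(commands=[[[0,0,0,0,0,0],[0,0,0,0,0,0],[0,0,0,0,0,0],[0,0,0,0,0,0],[0,0,0,0,0,0],[0,0,0,0,0,0]]], jaw=-1)

```text
time_s: 32.8
ee_pos: [526.7, -215.7, 72.8]
ee_rot: [-74.1, 90.0, -70.2]
force: [0.2, 0.6, -0.7]
gripper_width: 76.7
```

Request:
send_rows(commands=[[[-0.15,0,0,0,0,0],[-0.4,0,0,0,0,0],[-0.8,0,0,0,0,0],[-1,0,0,0,0,0]]])

```text
time_s: 33.3
ee_pos: [527.8, -216.1, 176.4]
ee_rot: [-28.2, 89.7, -24.3]
force: [-0.4, -0.1, -1.2]
gripper_width: 91.2
```

Request:
send_rows(commands=[[[-0.3,0,0,0,0,0],[-0.6,0,0,0,0,0],[-0.6,0,0,0,0,0],[-0.6,0,0,0,0,0]]])

```text
time_s: 33.8
ee_pos: [526.2, -215.4, 232.5]
ee_rot: [159.9, 90.0, 163.9]
force: [0.2, 0.8, 0.2]
gripper_width: 91.0
```

```bash
python3 -c "
from h import *
s=env.state();print(s['time_s'],s['force'],s['ee_pos'])
grab('wrist','w12.png');grab('scene','s12.png')
im=cv2.imread('pics/s12.png');cv2.imwrite('pics/s12c.png',cv2.resize(im[100:400,150:530],None,fx=2,fy=2,interpolation=cv2.INTER_CUBIC))
C=cloud('wrist').reshape(-1,3)
d=np.array([.0707,-.9975]);c=np.array([521.2,-189])
m=(abs(C[:,0]-525)<28)&(abs(C[:,2]-104)<4)&(C[:,1]<-222)&(C[:,1]>-290);T=C[m];q=(T[:,:2].max(0)+T[:,:2].min(0))/2
print('tin',len(T),q,np.ptp(T,axis=0),(q-c)@d,T[:,2].std())
"
```

```text
33.8 [0.20422495 0.77665353 0.24488519] [ 526.18494822 -215.41324084  232.49616462]
tin 2487 [ 524.58805869 -250.18891886] [45.06163515 56.33819088  5.76286481] 61.27548231590471 0.8632821248850164
```

View pics/w12.png

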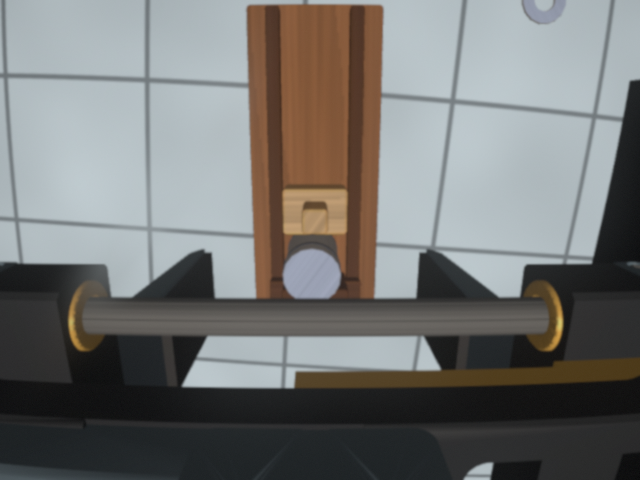

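View pics/s12c.png

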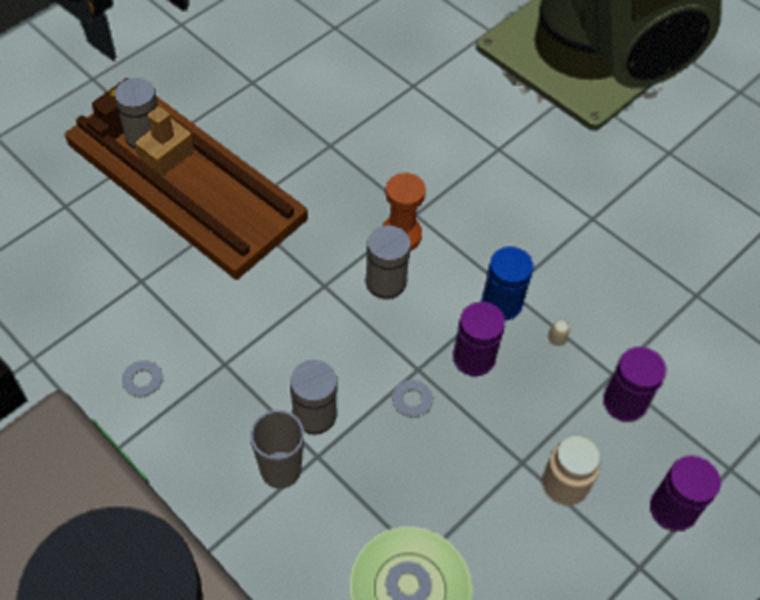

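```bash
python3 -c "
from h import *
im=cv2.imread('pics/w12.png');cv2.imwrite('pics/w12c.png',cv2.resize(im[170:310,250:390],None,fx=4.2,fy=4.2,interpolation=cv2.INTER_CUBIC))"
```

```text
(no output)
```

View pics/w12c.png

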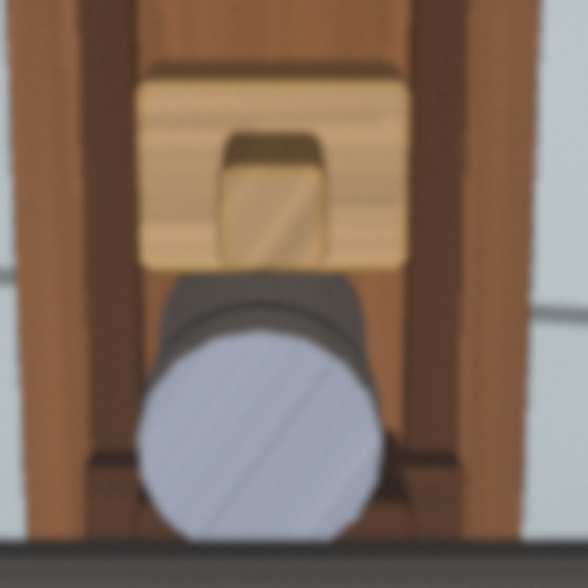

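```bash
python3 -c "
from h import *
f=lambda u,v,z:atz('wrist',250+u/4.2,170+v/4.2,z)[:2]
d=np.array([.0707,-.9975]);n=np.array([.9975,.0707]);c=np.array([521.2,-189])
for k,q in dict(tin=(260,451,104),tinback=(260,329,104),block=(273,174,61),front=(273,270,61),knob=(273,215,101)).items():
  p=f(*q);print(k,p,(p-c)@d,(p-c)@n)
"
```

```text
tin [ 524.87335573 -259.6407496 ] 70.72385397577956 -1.3301286514564359
tinback [ 523.29326904 -236.1005385 ] 47.130781274623736 -1.2419722002745472
block [ 524.18465178 -215.51549117] 26.660217321205966 1.1025449200652322
front [ 525.57585833 -235.66351097] 46.856225381097396 1.065808454575735
knob [ 524.23397249 -215.36880219] 26.517382037109847 1.1621132427275853
```

The tin's axis is at lane x≈70.7. That is about 23 mm from the stop face and 24 mm from the slide face, so it's held, and everything else is in place.

```bash
python3 -c "
from h import *
print(env.job_done())"
```

```text
the job is handed in; nothing more can be done
None
```

The full canister stands upright in the lane, held between the slide and the end stop, and I handed the job in at about 34 s of the 70 s allowed.

**Finding the full one:** I lifted all three. The one by the crimper and the one by the steel cup each read about 2 N. The one by the white pot read about 6.7 N, so that was the full one. I set the two light ones back where they stood. A depth reading after release put the cup-side tin within 0.5 mm of its first position. The crimper-side tin I checked only by eye, and it stands upright in the last pictures.

**Placing and pushing:** I stood the full canister in the lane, let go of it and rose clear. Then I gripped the knob across the lane and pushed. The force held at about 6–7 N until the slide stalled, then rose to 11 N, and I stopped there. That is far below the 60 N limit.

**Last checks:** From the last wrist picture, the canister's axis is about 23 mm from the stop face and about 24 mm from the slide face. It sits 1.3 mm off the lane centre. The last scene picture shows the other tins and bystanders upright and apparently unmoved.

**Disagreements:** An automatic depth fit of the final tin position gave 61 mm along the lane instead of 71 mm. Its extent was 56 mm instead of 46 mm, so it had picked up part of the knob top, and I discarded it in favour of the picture reading. There was also an unexplained sideways force of up to 5 N on the knob grip, which was gone after release.

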